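# Draw the sagging bolt and hold the cabinet flap ajar

### The arm

A 6-joint arm with a two-finger parallel gripper is mounted at the origin on a cart in front of the work surface, level with it; the furniture and walls round the work are solid. World frame = base frame: x ahead of the robot, y to its left, z up, the work surface at z = 0. Lengths are in mm, angles in rad, forces in N, time in s.
With the tool pointing down it reaches from about 275 to 1000 mm from the base axis. Payload 8.4 kg.
Tool frame: the origin (TCP) lies at the very end of the fingers, on their centre line; the grasp point (between the pads) lies 19 mm behind it; z points along the fingers, x is the direction in which the jaws open and shut, and the axes are right-handed (so a half turn about z gives the same grasp; the last joint's range is limited). The gripper opens to 85 mm and grips with 20 to 120 N. Pads are 22 mm wide; open, the fingers measure 114 mm over their backs; the gripper's body (76 mm by 85 mm) begins 54 mm behind the grasp point. The pads swing forward as they close: fully open they stand 13 mm farther back than shut.
Start: joints at [1.115, 0.353, 1.633, -0, 1.155, -0.002], TCP at [273.989, 561.745, 231.281] pointing down, gripper open.
Joint ranges: [-2.63, 2.63], [-0.92, 2.1], [0.06, 2.66], [-1.3, 4.44], [0, 2.69], [-3.02, 3.02]. Speed limits (rad/s): [2.22, 2.22, 2.79, 3.14, 3.14, 3.14].

### API

Orientations are given as [roll, pitch, yaw] about the fixed x, y, z axes, in that order (R = Rz(yaw) Ry(pitch) Rx(roll)).
In Python, from rig import r gives the robot as it stands.
- The arm moves only by the tool arm_command, never from a script. Its argument "targets" is a list of rows, each a list of 6 numbers: the shift along the tool's x, y, z in m, then the turn, a rotation vector about the tool's x, y, z in rad. A call has 1 to 20 rows; each row shifts and turns the commanded pose from where the row before left it, along the tool's axes as they then stand; what a row does not reach is not made up. A row lasts 1/12 s, in which the tool goes at most 41.7 mm and 7.16 degrees, less where a joint would pass 70% of its speed; a pose out of reach is approached as far as the arm can. A call is refused whole if a number of a shift passes 0.0417 or a number of a turn 0.125, either way. A call with a gripper value outside its range is refused whole. "fingers" is the finger opening in m, from 0 to 0.0854, set as the call begins (left out, the last holds). The fingers move at their own pace and stop on an object; "squeeze" is the grip in N (left out, the last holds). Time passes only in rows, so rows that do not move let the fingers close. It gives the time, the measured TCP pose, the force and the opening at its end, in the units of the state.
- r.sense(): the state, without advancing time (a new reading comes with each control period).
- r.grab_frame(name): name is "side" or "top"; returns a dict with "image" (384x512x3 uint8, blue, green, red), "fx", "fy", "cx", "cy" (pixels), "xyz" and "orientation" of the camera in the world. Camera axes: x right, y down, z forward; pixel columns grow to the right and rows downward; lengths in mm; the calibration is good to about 2 mm. A picture is of the moment at which its call begins. There is no depth.
- r.sign_off(): hands the job in, once; it reports no verdict.
The state is a dict: "clock": time; "qpos": joint angles; "qvel": joint speeds; "joint_efforts": joint torques, N m; "eef_pos": TCP position; "tcp_rot": TCP orientation; "contact_force": force on the tool from outside, world axes, zero at the start; "wrist_torque": the same for the moment, N m; "opening": opening from 0.0 (shut) to 1.0 (fully open).
Only numpy, scipy, OpenCV 4.12 (cv2) and the standard library are available. Lean on these libraries where they do the work, as an engineer would, in place of code of your own. Each camera call takes 0.05 s, during which the arm holds its last target.

### The job

The barrel bolt on the front flap of the wooden tool cabinet sags, and a notch in its underside has dropped over the bent-up lip of the keeper: lift the bolt by its black knob and, while keeping it lifted, draw it back out of the keeper without forcing it. Then pull the flap gently down until its top edge stands about 6 cm out from the cabinet, and finish while still holding it there (it falls open if you let go), so that I can get the pliers onto the keeper. Do not let the flap drop wide open, and leave the other things on the bench and on the cabinet alone.

Things in the scene. Friction and masses are not known exactly. Their poses are not given: they have to be found in the camera images.
- tool_cabinet: Plywood fall-front tool cabinet, 120 deep x 370 wide x 230 mm high, fixed to the bench. Origin at the centre of its underside; its x axis points from its front to its back (away from the robot at yaw 0), y to its left as seen from the front, z up. The front face lies at its x = -60 mm. Its top is at z = 230 mm.
- flap (a joint): Hinge angle of the front flap (268 wide x 180 mm high, 0.5 to 0.9 kg, hinged along its lower front edge): 0 = shut, upright, flush with the stiles; grows as the top edge comes out and down towards the robot, to 1.45 rad wide open. Hardly any hinge friction: past upright it falls open unless held. The top edge stands out by 180 mm x sin(angle): 60 mm at 0.34 rad.
- flap_hinge (a point): Point on the flap's hinge line, in the middle of the flap's width: at x = -60, y = 0, z = 50 mm in the cabinet's frame. The hinge line runs along the cabinet's y axis. The point's axes turn with the flap.
- bolt_knob (a point): Centre of the bolt's black cylindrical knob, 16 mm in diameter, 26 mm long, axis straight out of the flap (-x of the point). It lies 40 mm in front of the flap's face, at rest 36 mm below the cabinet's top and 65 mm right of the flap's middle. Pinch it from above, fingers left and right of it; straps and keeper stand at most 26 mm off the face. It serves as the flap's pull too.
- bolt (a joint): How far the bolt is drawn, m: 0 to 0.003 at the start (shot through the keeper), 0.044 at its stop, growing as the knob moves left (+y of the cabinet). Needs about 1 N. From 0.0075 to 0.0245 its tip must be lifted over the keeper's lip; from 0.0275 on it is clear of the keeper and the flap is free. Draw it to 0.03 or more.
- bolt_lift (a joint): How far the bolt is rocked up about its rear strap (140 mm left of the knob at the start), rad: 0 = sagging at rest, 0.06 at its upper stop. The tip clears the keeper's lip above 0.026, with the knob raised 3.6 mm; the stop is at 8.4 mm. So raise the knob by 5 to 7 mm and keep it so while drawing; it falls back when let go.
- keeper_mouth (a point): Middle of the keeper's loop, 13 mm in front of the cabinet's right-hand stile, on the sagging bolt's centre line. The keeper is a fixed steel strap, 8 mm wide along the bolt, with a lip 4 mm thick bent up from its lower edge into the notch of the bolt (14 mm in diameter, 0.22 kg).
- keeper: The bent steel keeper on the right-hand stile of the cabinet; origin on the stile's face, 13 mm behind point keeper_mouth.
- pliers: Bystander: red-handled pliers lying on the bench in front of the cabinet, 53 x 180 x 12 mm, origin at the centre of the underside.
- oil_can: Bystander, fixed: green oil can with a thin spout, 76 mm across, 156 mm high, origin at the centre of the underside.
- jar: Bystander: jar of brass screws, 58 mm across, 72 mm high, origin at the centre of the underside.

How it is judged (in metres and radians):
On the way, in this order (a step that is already met when the one before it is completed fails the run):
1. the bolt is lifted clear of the keeper's lip and drawn part of the way over it, with the flap still shut (value of joint bolt_lift above 0.02 rad and value of joint bolt between 0.01 and 0.0255 m and value of joint flap below 0.06 rad).
2. the bolt is drawn out of the keeper (value of joint bolt above 0.0268 m), for 0.1 s.
At the end, for the whole second after the job is handed in: The bolt is drawn clear of the keeper (more than 26 mm), the flap stands still at 0.2 to 0.5 rad from shut (its top edge 36 to 86 mm out), and the fingers are holding it (more than 0.2 N between fingers and the flap or its bolt) (value of joint flap between 0.2 and 0.5 rad and velocity of joint flap between -0.05 and 0.05 rad/s and value of joint bolt above 0.026 m and contact force between the fingers and flap above 0.2 N); the arm keeps its last pose, push and grip.
It fails at once if the bolt is forced against the keeper (over 70 N) (contact force between bolt and keeper above 70 N).
It fails at once if the flap drops open past 0.8 rad (its top edge more than 13 cm out) (value of joint flap above 0.8 rad).
It fails at once if the pliers or the jar is pushed away by more than 3 cm (distance of any of pliers, jar from where it was at the start of the episode above 0.03 m).
It also fails if it takes over 32 s, if anything falls off the work surface, if the arm or the gripper's body presses on something with over 40 N, if the wrist force passes 120 N, or if a joint passes its speed limit or range.

## Working session

There is one attempt and no reset: what is moved stays moved. The work goes in short steps, Python scripts to look and compute and a tool call to move; the robot and the scene stay as the last step left them, time stands still between calls to the robot, and variables do not carry over. Pictures are saved under pics/ and viewed, and the job is handed in when it is done.

Besides the shell and the picture viewer there is one more tool, called after "Request:" as a command line: name --pt "numbers of a row" for each row, then --argument value for the rest. arm_command: Moves the arm, as the interface text tells. Its arguments: {"type":"object","properties":{"targets":{"type":"array"},"fingers":{"type":"number"},"squeeze":{"type":"number"}},"required":["targets"]}

```bash
ls; mkdir -p pics; python3 - <<'E'
from rig import r
import cv2
print(r.sense())
for n in ("side","top"):
    f=r.grab_frame(n)
    cv2.imwrite(f"pics/{n}0.png",f["image"])
    print(n,{k:f[k] for k in f if k!="image"})
E
```

```text
pics
{'clock': 0.0, 'qpos': array([ 1.11459278e+00,  3.53642828e-01,  1.63416847e+00, -2.93656523e-05,
        1.15517978e+00, -2.38970021e-03]), 'qvel': array([ 4.71804594e-04,  4.23313935e-04, -4.57639477e-04,  2.46466233e-04,
        5.40817601e-05,  6.22853689e-04]), 'joint_efforts': array([ 1.76397873e-03, -6.05248332e+01, -3.42054641e+01,  2.08237020e-04,
        9.66766354e-03,  5.07948755e-05]), 'eef_pos': array([273.78470441, 561.29795535, 230.55030555]), 'tcp_rot': array([3.14156915e+00, 1.39849266e-03, 1.11699434e+00]), 'contact_force': array([-0.578189  ,  0.70501949, -0.07388209]), 'wrist_torque': array([0.01030948, 0.02469478, 0.01792345]), 'opening': 0.9959695595069865}
side {'fx': 373.8885489507584, 'fy': 373.8885489507584, 'cx': 253.8405828372907, 'cy': 193.09261121645736, 'xyz': array([ 161.85605404, -408.18721697, 1117.06983742]), 'orientation': array([-2.57897306,  0.00764163, -0.61413925])}
top {'fx': 398.44571906477154, 'fy': 398.44571906477154, 'cx': 259.04006502247665, 'cy': 189.26905251248007, 'xyz': array([ 318.97379057,   95.71624219, 1109.97311303]), 'orientation': array([-2.94140243,  0.00593681, -1.57946173])}
```

View pics/side0.png

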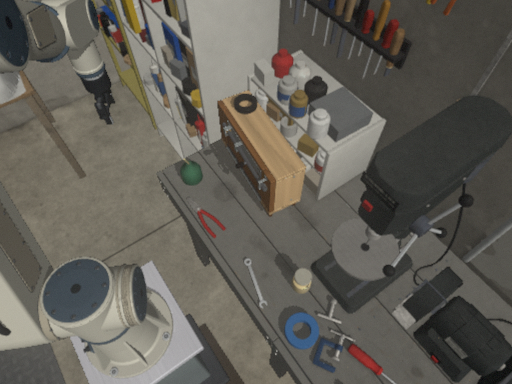

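View pics/top0.png

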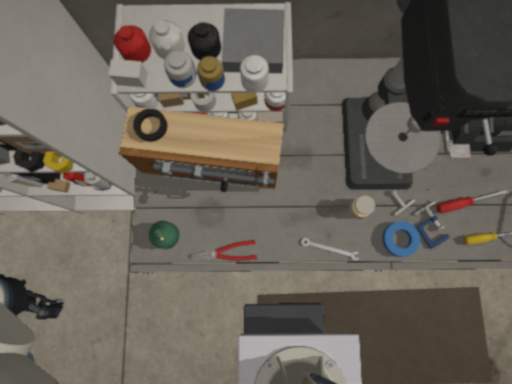

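The side view shows the cabinet at about (260,150). In the top view the cabinet spans about (122-283, 110-187), with the knob near (224,186). I'll zoom in on both.

```bash
python3 - <<'E'
import cv2
a=cv2.imread("pics/side0.png")[85:220,205:315]; b=cv2.imread("pics/top0.png")[100:195,110:295]
cv2.imwrite("pics/side0z.png",cv2.resize(a,None,fx=4.4,fy=4.4,interpolation=cv2.INTER_CUBIC))
cv2.imwrite("pics/top0z.png",cv2.resize(b,None,fx=4.3,fy=4.3,interpolation=cv2.INTER_CUBIC))
E
```

```text
(no output)
```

View pics/side0z.png

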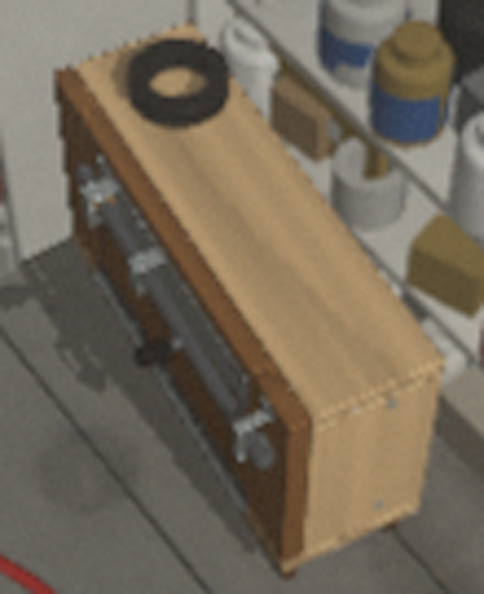

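View pics/top0z.png

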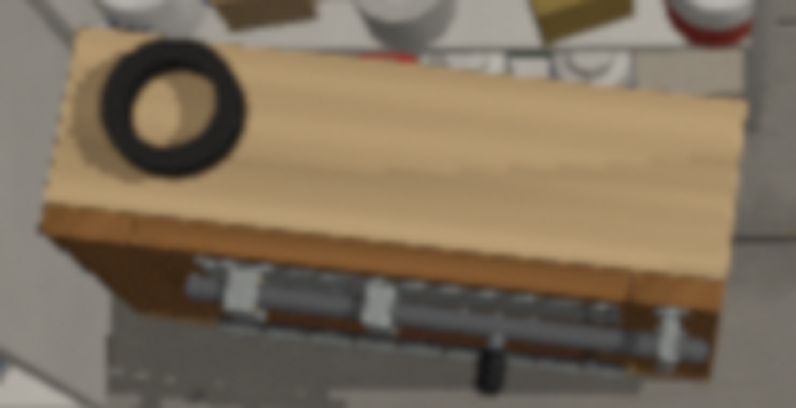

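Zooms: in the top zoom the cabinet's top corners are about (78,30), (748,100), (720,308) and (40,228), and the knob is at (490,370). In the side zoom the knob is at (155,352). Next I cast rays from these.

```bash
cat > h.py <<'E'
import numpy as np, cv2
from scipy.spatial.transform import Rotation as R
CAM={"side":dict(f=373.8885489507584,c=(253.8405828372907,193.09261121645736),p=np.array([161.85605404,-408.18721697,1117.06983742]),o=[-2.57897306,0.00764163,-0.61413925]),
"top":dict(f=398.44571906477154,c=(259.04006502247665,189.26905251248007),p=np.array([318.97379057,95.71624219,1109.97311303]),o=[-2.94140243,0.00593681,-1.57946173])}
def ray(n,px):
    k=CAM[n]; d=np.array([(px[0]-k["c"][0])/k["f"],(px[1]-k["c"][1])/k["f"],1.])
    d=R.from_euler("xyz",k["o"]).as_matrix()@d
    return k["p"],d/np.linalg.norm(d)
def plane(n,px,z):
    p,d=ray(n,px); return p+d*(z-p[2])/d[2]
def tri(a,b):
    p,d=ray("side",a);q,e=ray("top",b)
    s=np.linalg.lstsq(np.c_[d,-e],q-p,rcond=None)[0]
    x,y=p+s[0]*d,q+s[1]*e
    return (x+y)/2,np.linalg.norm(x-y)
def proj(n,P):
    k=CAM[n]; v=R.from_euler("xyz",k["o"]).as_matrix().T@(np.asarray(P)-k["p"])
    return np.array(k["c"])+k["f"]*v[:2]/v[2]
E
python3 - <<'E'
from h import *
T=lambda u,v:(110+(u+.5)/4.3-.5,100+(v+.5)/4.3-.5)
S=lambda u,v:(205+(u+.5)/4.4-.5,85+(v+.5)/4.4-.5)
ct=[plane("top",T(*c),230) for c in ((78,30),(748,100),(720,308),(40,228))]
cs=[plane("side",S(*c),230) for c in ((442,362),(305,425),(62,70))]
for c in ct+cs: print(c.round(1))
d=lambda a,b:np.linalg.norm(a-b)
print("sizes",d(ct[0],ct[1]),d(ct[1],ct[2]),d(ct[2],ct[3]),d(ct[3],ct[0]),"side",d(cs[0],cs[1]),d(cs[1],cs[2]))
for a,b in((ct[2],ct[3]),(ct[1],ct[0]),(cs[1],cs[2])):
    v=b-a; print("yaw",np.arctan2(-v[0],v[1]))
v=ct[1]-ct[2];print("yaw from side",np.arctan2(v[1],v[0]))
# knob dark masks
for n,(x0,y0,x1,y1) in (("top",(218,176,232,196)),("side",(232,158,248,172))):
    g=cv2.cvtColor(cv2.imread(f"pics/{n}0.png"),cv2.COLOR_BGR2GRAY)
    print(n);print(g[y0:y1,x0:x1])
E
```

```text
[699.5 407.2 230. ]
[655.   40.8 230. ]
[539.   58.1 230. ]
[586.8 421.1 230. ]
[653.3  40.  230. ]
[548.7  52.4 230. ]
[593.3 418.3 230. ]
sizes 369.02926113694633 117.24866911029977 366.1808519865587 113.59301282831962 side 105.36490491175833 368.6267845928799
yaw -0.13086054037081657
yaw -0.12098874800773114
yaw -0.12134644726618907
yaw from side -0.14746834215135912
top
[[ 68  71  72  74  75  77  79  82  83  81  81  82  82  83]
 [ 54  57  59  61  62  67  76  85  85  77  73  74  75  77]
 [ 46  46  47  47  49  60  77  91  88  71  62  62  63  64]
 [ 43  43  42  43  46  58  76  90  86  65  50  47  48  49]
 [ 42  43  40  39  41  52  67  77  73  55  45  43  41  42]
 [ 62  57  51  40  30  34  43  50  50  48  46  44  42  41]
 [ 84  79  67  46  25  21  28  35  39  50  58  56  52  49]
 [ 87  83  69  44  23  22  30  35  39  54  70  76  74  71]
 [ 80  75  61  36  21  23  31  37  40  54  74  83  85  85]
 [ 78  74  59  35  22  25  31  35  38  53  70  79  81  82]
 [ 78  74  60  35  21  23  32  35  40  56  71  77  78  79]
 [ 77  73  56  31  22  26  31  34  40  60  74  77  78  78]
 [ 76  68  51  
[... 477 characters left out ...]
55 46 50 54 52 52 50 61 70 76 77 69]
 [71 75 82 76 57 49 52 49 53 52 47 53 67 73 76 78]
 [71 69 76 76 61 46 44 52 53 52 47 54 59 69 77 80]
 [73 72 66 80 70 49 46 51 47 47 47 50 64 70 75 75]
 [75 70 65 77 78 58 43 43 40 40 42 54 77 91 81 74]
 [76 72 70 67 69 55 39 40 40 42 39 47 81 95 77 72]
 [71 68 73 60 42 41 43 38 39 43 43 44 62 64 56 65]
 [72 72 72 57 36 42 45 48 42 42 42 46 46 47 51 59]
 [72 71 70 55 43 41 44 42 40 41 40 42 42 48 51 50]
 [73 71 74 64 47 37 38 45 51 43 43 46 49 53 48 49]
 [73 71 73 72 61 57 57 61 67 55 49 51 51 49 49 52]
 [72 73 72 74 75 73 72 67 77 66 61 52 51 51 50 47]
 [73 73 72 71 71 71 73 68 69 77 75 61 51 49 50 52]
 [72 73 74 74 71 76 73 72 72 78 77 61 47 47 51 50]]
```

```bash
python3 - <<'E'
from h import *
print(tri((239.3,164.3),(223.9,186.0)), plane("top",(223.9,186),194), plane("side",(239.3,164.3),194))
g=lambda yaw,c,x,y,z: np.r_[c[0]+x*np.cos(yaw)-y*np.sin(yaw), c[1]+x*np.sin(yaw)+y*np.cos(yaw), z]
for c in ((617,231),(621,230)):
    for P in ((-100,-65,194),(-87,-65,194),(-113,-65,194),(-60,185,230),(-60,-185,230),(60,-185,230),(60,185,230),(-60,-185,0)):
        w=g(-.123,c,*P); print(P,w.round(1),proj("top",w).round(1),proj("side",w).round(1))
# detected corners in px
T=lambda u,v:(round(110+(u+.5)/4.3-.5,1),round(100+(v+.5)/4.3-.5,1))
S=lambda u,v:(round(205+(u+.5)/4.4-.5,1),round(85+(v+.5)/4.4-.5,1))
print([T(*c) for c in ((40,228),(720,308),(748,100),(78,30))],[S(*c) for c in ((62,70),(305,425),(442,362))])
# where is the pliers, jar, oil can
for px in ((164,235),(190,255),(257,245),(363,207)): print(px,plane("top",px,0).round(0))
E
```

```text
(array([513.82239997, 181.67725649, 196.10195214]), np.float64(1.5075929641740504)) [513.53254859 182.08465237 194.        ] [515.38587416 182.88481125 194.        ]
(-100, -65, 194) [509.8 178.8 194. ] [225.3 187.5] [238.5 166. ]
(-87, -65, 194) [522.7 177.2 194. ] [226.  182.2] [242.3 164.4]
(-113, -65, 194) [496.9 180.4 194. ] [224.6 192.9] [234.7 167.7]
(-60, 185, 230) [580.2 422.  230. ] [118.4 155.4] [214.8 101.5]
(-60, -185, 230) [534.8  54.8 230. ] [278.5 173. ] [269.5 183. ]
(60, -185, 230) [653.8  40.  230. ] [283.9 123.3] [305.2 166.8]
(60, 185, 230) [699.2 407.2 230. ] [127.7 106.7] [246.8  89.5]
(-60, -185, 0) [534.8  54.8   0. ] [275.1 192.4] [267.6 220.9]
(-100, -65, 194) [513.8 177.8 194. ] [225.7 185.9] [239.8 165.6]
(-87, -65, 194) [526.7 176.2 194. ] [226.5 180.5] [243.6 164. ]
(-113, -65, 194) [500.9 179.4 194. ] [225.  191.3] [236.  167.3]
(-60, 185, 230) [584.2 421.  230. ] [118.9 153.7] [216.  101.2]
(-60, -185, 230) [538.8  53.8 230. ] [279.  171.3] [270.9 182.6]
(60, -185, 230) [657.8  39.  230. ] [284.3 121.7] [306.5 166.4]
(60, 185, 230) [703.2 406.2 230. ] [128.2 105.1] [247.9  89.1]
(-60, -185, 0) [538.8  53.8   0. ] [275.5 191. ] [268.8 220.5]
[(118.9, 152.6), (277.1, 171.2), (283.6, 122.9), (127.8, 106.6)] [(218.7, 100.5), (273.9, 181.2), (305.1, 166.9)]
(164, 235) [417. 366.   0.]
(190, 255) [361. 292.   0.]
(257, 245) [387. 107.   0.]
(363, 207) [ 490. -192.    0.]
```

Two measurements agree: triangulation puts the knob at (514,182,196), and the position from the cabinet corners is (514,178,194). Cabinet yaw is about -0.124. I'll raise the tool and turn it so that the jaws run along the cabinet's y axis.

Request:
arm_command --pt "0 0 -0.018 0 0 -0.0825" --pt "0 0 -0.018 0 0 -0.0825" --pt "0 0 -0.018 0 0 -0.0825" --pt "0 0 -0.018 0 0 -0.0825" --pt "0 0 0 0 0 0" --pt "0 0 0 0 0 0" --fingers 0.05 --squeeze 30

```text
clock: 0.6
eef_pos: [274.2, 562.0, 303.8]
tcp_rot: [3.141, -0.001, 1.445]
contact_force: [0.3, -0.0, -0.2]
opening: 0.582
```

```bash
cat >> h.py <<'E'
def rel(s,P):
    M=R.from_euler("xyz",s["tcp_rot"]).as_matrix()
    return (M.T@(np.asarray(P)-s["eef_pos"])).round(1)
E
python3 - <<'E'
from h import *
from rig import r
s=r.sense(); print(s["clock"],s["eef_pos"],s["tcp_rot"],s["opening"],s["contact_force"])
print(rel(s,(513.5,181.5,300)))
E
```

```text
0.6 [274.15550715 562.03465413 303.76636531] [ 3.14114968e+00 -1.35852930e-03  1.44542741e+00] 0.5815067362417069 [ 0.33796107 -0.03315352 -0.19815791]
[-347.6  285.     3.4]
```

Request:
arm_command --pt "-0.0232 0.019 0 0 0 0" --pt "-0.0232 0.019 0 0 0 0" --pt "-0.0232 0.019 0 0 0 0" --pt "-0.0232 0.019 0 0 0 0" --pt "-0.0232 0.019 0 0 0 0" --pt "-0.0232 0.019 0 0 0 0" --pt "-0.0232 0.019 0 0 0 0" --pt "-0.0232 0.019 0 0 0 0" --pt "-0.0232 0.019 0 0 0 0" --pt "-0.0232 0.019 0 0 0 0" --pt "-0.0232 0.019 0 0 0 0" --pt "-0.0232 0.019 0 0 0 0" --pt "-0.0232 0.019 0 0 0 0" --pt "-0.0232 0.019 0 0 0 0" --pt "-0.0232 0.019 0 0 0 0" --pt "0 0 0 0 0 0" --pt "0 0 0 0 0 0" --pt "0 0 0 0 0 0"

```text
clock: 2.1
eef_pos: [513.1, 181.2, 302.2]
tcp_rot: [-3.14, 0.001, 1.445]
contact_force: [-0.3, 0.1, -0.1]
opening: 0.589
```

```bash
python3 - <<'E'
from h import *
from rig import r
s=r.sense(); print(s["clock"],s["eef_pos"],s["tcp_rot"],s["opening"],s["contact_force"])
print(rel(s,(513.5,181.5,175)))
for n,(x0,y0,x1,y1) in (("side",(200,80,310,225)),("top",(150,90,300,200))):
    f=r.grab_frame(n)["image"]; cv2.imwrite(f"pics/{n}1.png",f)
    cv2.imwrite(f"pics/{n}1z.png",cv2.resize(f[y0:y1,x0:x1],None,fx=4,fy=4,interpolation=cv2.INTER_CUBIC))
E
```

```text
2.1 [513.1183905  181.23199614 302.15027991] [-3.13966808e+00  5.46559561e-04  1.44521679e+00] 0.5885507013591883 [-0.26251014  0.12738613 -0.09228869]
[  0.4   0.6 127.1]
```

View pics/side1z.png

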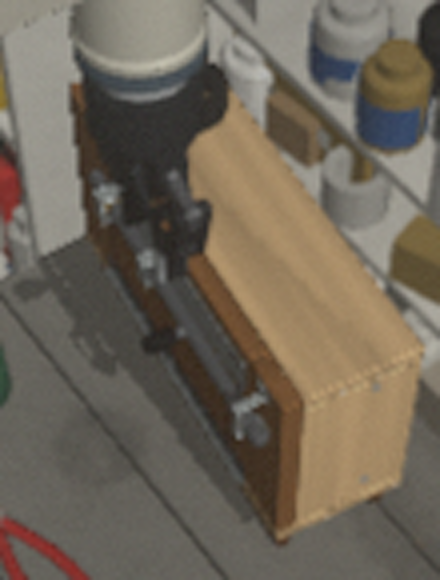

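View pics/top1z.png

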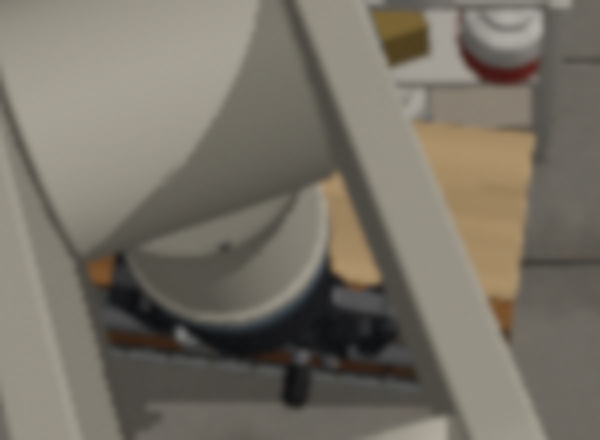

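Side view: the open fingers hang at about (170,220), above and in line with the knob at (160,338). I'll descend most of the way and look again.

Request:
arm_command --pt "0 0 0.02 0 0 0" --pt "0 0 0.02 0 0 0" --pt "0 0 0.02 0 0 0" --pt "0 0 0.02 0 0 0" --pt "0 0 0.01 0 0 0" --pt "0 0 0 0 0 0" --pt "0 0 0 0 0 0"

```text
clock: 2.78
eef_pos: [513.5, 181.8, 213.4]
tcp_rot: [-3.141, 0.0, 1.448]
contact_force: [-0.6, -0.7, 0.4]
opening: 0.582
```

```bash
python3 - <<'E'
from h import *
from rig import r
s=r.sense(); print(s["clock"],s["eef_pos"],s["tcp_rot"],s["opening"],s["contact_force"])
print(rel(s,(513.5,181.5,175)))
for n,(x0,y0,x1,y1) in (("side",(200,80,310,225)),("top",(180,140,280,200))):
    f=r.grab_frame(n)["image"]; cv2.imwrite(f"pics/{n}2.png",f)
    cv2.imwrite(f"pics/{n}2z.png",cv2.resize(f[y0:y1,x0:x1],None,fx=4,fy=4,interpolation=cv2.INTER_CUBIC))
E
```

```text
2.7833 [513.52640968 181.78778953 213.38388758] [-3.14096586e+00  2.22677948e-04  1.44772676e+00] 0.5821045402354857 [-0.62562874 -0.70458386  0.44708551]
[-0.3  0.  38.4]
```

View pics/side2z.png

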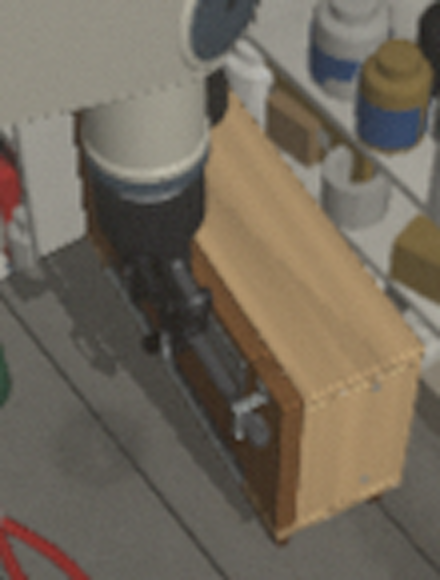

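View pics/top2z.png

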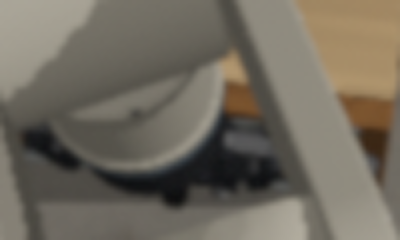

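The fingers now straddle the knob, which shows just below and left of them at (152,340) in the side zoom. I'll make the last 38 mm of the descent and then close the fingers.

Request:
arm_command --pt "0 -0.001 0.01 0 0 0" --pt "0 0 0.01 0 0 0" --pt "0 0 0.01 0 0 0" --pt "0 0 0.008 0 0 0" --pt "0 0 0 0 0 0" --pt "0 0 0 0 0 0"

```text
clock: 3.38
eef_pos: [512.4, 181.1, 174.4]
tcp_rot: [-3.14, 0.001, 1.447]
contact_force: [-0.5, -0.9, 0.1]
opening: 0.585
```

Request:
arm_command --pt "0 0 0 0 0 0" --pt "0 0 0 0 0 0" --pt "0 0 0 0 0 0" --pt "0 0 0 0 0 0" --pt "0 0 0 0 0 0" --pt "0 0 0 0 0 0" --fingers 0.0 --squeeze 30

```text
clock: 3.88
eef_pos: [513.2, 181.5, 175.7]
tcp_rot: [3.141, -0.0, 1.447]
contact_force: [0.7, 0.1, 2.7]
opening: 0.174
```

```bash
python3 - <<'E'
from h import *
from rig import r
s=r.sense(); print(s["clock"],s["eef_pos"],s["tcp_rot"],s["opening"]*85.4,s["contact_force"],s["wrist_torque"])
print(rel(s,(513.5,181.5,175)))
for n,(x0,y0,x1,y1) in (("side",(200,80,310,225)),):
    f=r.grab_frame(n)["image"]; cv2.imwrite(f"pics/{n}3.png",f)
    cv2.imwrite(f"pics/{n}3z.png",cv2.resize(f[y0:y1,x0:x1],None,fx=4,fy=4,interpolation=cv2.INTER_CUBIC))
E
```

```text
3.8833 [513.15286209 181.45431172 175.67429751] [ 3.14082793e+00 -4.10934237e-04  1.44699002e+00] 14.86457635762346 [0.68932949 0.09449368 2.66428306] [ 0.04415429 -0.08126026 -0.03255944]
[0.1 0.3 0.7]
```

View pics/side3z.png

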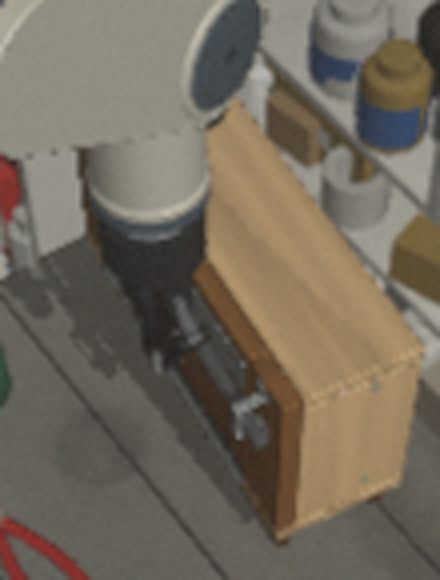

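The fingers stopped at about 15 mm on the 16 mm knob, so it is held. Now I'll lift it 6 mm.

Request:
arm_command --pt "0 0 -0.0015 0 0 0" --pt "0 0 -0.0015 0 0 0" --pt "0 0 -0.0015 0 0 0" --pt "0 0 -0.0015 0 0 0" --pt "0 0 0 0 0 0" --pt "0 0 0 0 0 0" --pt "0 0 0 0 0 0"

```text
clock: 4.52
eef_pos: [512.7, 181.2, 181.2]
tcp_rot: [-3.141, 0.0, 1.447]
contact_force: [0.2, -0.2, -2.7]
opening: 0.174
```

```bash
python3 - <<'E'
from h import *
from rig import r
s=r.sense(); print(s["clock"],s["eef_pos"],s["tcp_rot"],s["opening"]*85.4,s["contact_force"],s["wrist_torque"])
for n,(x0,y0,x1,y1) in (("side",(230,130,290,220)),):
    f=r.grab_frame(n)["image"]; cv2.imwrite(f"pics/{n}4.png",f)
    g=cv2.imread("pics/side3.png")
    cv2.imwrite(f"pics/{n}4z.png",np.hstack([cv2.resize(i[y0:y1,x0:x1],None,fx=6,fy=6,interpolation=cv2.INTER_CUBIC) for i in (g,f)]))
E
```

```text
4.5167 [512.68028777 181.23756757 181.20707702] [-3.14128548e+00  2.51314477e-04  1.44706407e+00] 14.852591884840448 [ 0.2329415  -0.23097163 -2.70596963] [-0.13437183 -0.01632384 -0.02245791]
```

View pics/side4z.png

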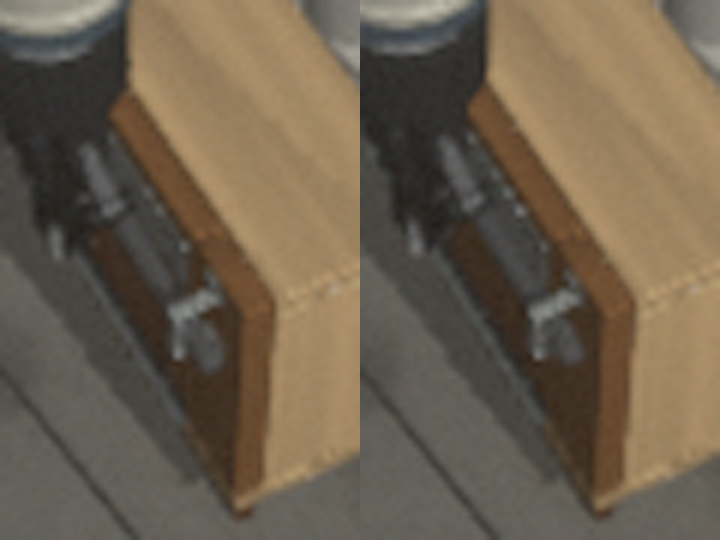

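After the lift the bolt tip in the keeper sits visibly higher (row about 347 against 355 in the zoom), and the force is low. I'll draw the first 16 mm along the bolt's tilted axis.

Request:
arm_command --pt "0.002 0 0 0 0 0" --pt "0.002 0 0 0 0 0" --pt "0.002 0 0.0001 0 0 0" --pt "0.002 0 0.0001 0 0 0" --pt "0.002 0 0.0001 0 0 0" --pt "0.002 0 0.0001 0 0 0" --pt "0.002 0 0.0001 0 0 0" --pt "0.002 0 0.0001 0 0 0" --pt "0 0 0 0 0 0" --pt "0 0 0 0 0 0"

```text
clock: 5.4
eef_pos: [515.0, 197.7, 180.8]
tcp_rot: [3.141, -0.001, 1.447]
contact_force: [0.5, 1.4, -1.3]
opening: 0.178
```

```bash
python3 - <<'E'
from h import *
from rig import r
s=r.sense(); print(s["clock"],s["eef_pos"],s["tcp_rot"],s["opening"]*85.4,s["contact_force"],s["wrist_torque"])
for n,(x0,y0,x1,y1) in (("side",(230,130,290,220)),):
    f=r.grab_frame(n)["image"]; cv2.imwrite(f"pics/{n}5.png",f)
    g=cv2.imread("pics/side4.png")
    cv2.imwrite(f"pics/{n}5z.png",np.hstack([cv2.resize(i[y0:y1,x0:x1],None,fx=6,fy=6,interpolation=cv2.INTER_CUBIC) for i in (g,f)]))
E
```

```text
5.4 [515.01628526 197.6680201  180.82524972] [ 3.14122389e+00 -6.93887262e-04  1.44707478e+00] 15.239588642329142 [ 0.49612978  1.42136515 -1.31900397] [ 0.08884993 -0.04203349 -0.01876543]
```

View pics/side5z.png

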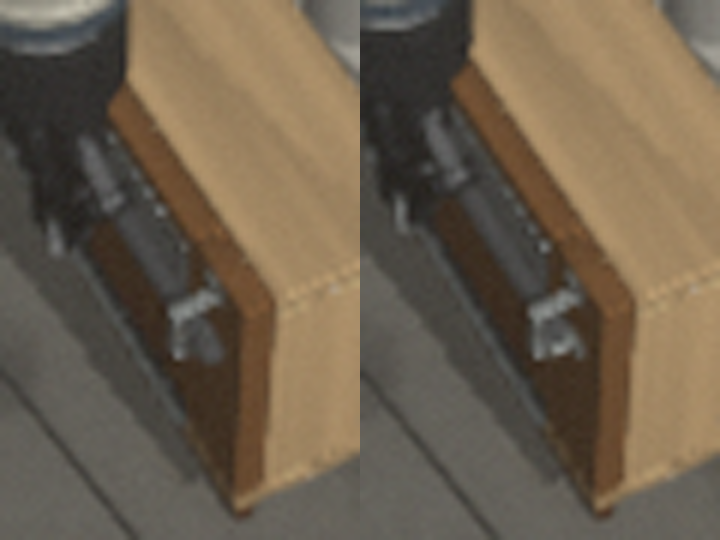

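The bolt slid 16 mm with almost no force, and its tip is now inside the keeper loop. I'll draw another 18 mm.

Request:
arm_command --pt "0.002 0 0.0001 0 0 0" --pt "0.002 0 0.0001 0 0 0" --pt "0.002 0 0.0001 0 0 0" --pt "0.002 0 0.0001 0 0 0" --pt "0.002 0 0.0001 0 0 0" --pt "0.002 0 0 0 0 0" --pt "0.002 0 0 0 0 0" --pt "0.002 0 0 0 0 0" --pt "0.002 0 0 0 0 0" --pt "0 0 0 0 0 0" --pt "0 0 0 0 0 0"

```text
clock: 6.37
eef_pos: [517.2, 215.5, 180.2]
tcp_rot: [3.141, -0.001, 1.447]
contact_force: [0.9, 0.6, -2.5]
opening: 0.177
```

```bash
python3 - <<'E'
from h import *
from rig import r
s=r.sense(); print(s["clock"],s["eef_pos"],s["tcp_rot"],s["opening"]*85.4,s["contact_force"],s["wrist_torque"])
for n,(x0,y0,x1,y1) in (("side",(230,130,290,220)),):
    f=r.grab_frame(n)["image"]; cv2.imwrite(f"pics/{n}6.png",f)
    g=cv2.imread("pics/side5.png")
    cv2.imwrite(f"pics/{n}6z.png",np.hstack([cv2.resize(i[y0:y1,x0:x1],None,fx=6,fy=6,interpolation=cv2.INTER_CUBIC) for i in (g,f)]))
E
```

```text
6.3667 [517.16227502 215.4811272  180.15329308] [ 3.14141014e+00 -5.30373653e-04  1.44710955e+00] 15.084856696432604 [ 0.93835712  0.5911477  -2.51522908] [ 0.11290097 -0.10503364 -0.09537631]
```

View pics/side6z.png

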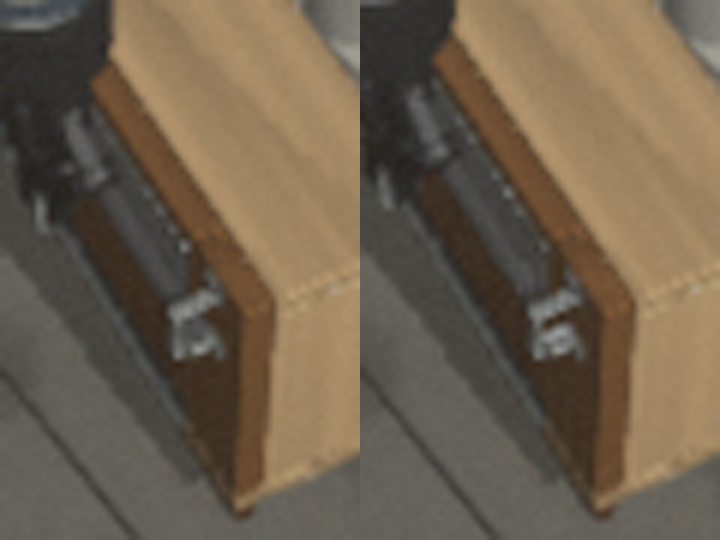

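The keeper loop is empty, and the bolt has been drawn about 34.5 mm plus the 0-3 mm it had at the start. Now I'll swing the flap about its hinge, turning the tool with it, beginning with 4 test rows.

Request:
arm_command --pt "0 -0.0013 0.0004 -0.01 0 0" --pt "0 -0.0026 0.0008 -0.02 0 0" --pt "0 -0.0026 0.0008 -0.02 0 0" --pt "0 -0.0026 0.0008 -0.02 0 0" --pt "0 -0.0026 0.0008 -0.02 0 0" --pt "0 0 0 0 0 0" --squeeze 35

```text
clock: 6.92
eef_pos: [503.9, 216.4, 175.8]
tcp_rot: [3.051, 0.001, 1.448]
contact_force: [0.5, -2.0, -2.4]
opening: 0.171
```

```bash
python3 - <<'E'
from h import *
from rig import r
s=r.sense(); print(s["clock"],s["eef_pos"],s["tcp_rot"],s["opening"]*85.4,s["contact_force"],s["wrist_torque"])
for n,(x0,y0,x1,y1) in (("side",(200,80,300,225)),):
    f=r.grab_frame(n)["image"]; cv2.imwrite(f"pics/{n}7.png",f)
    cv2.imwrite(f"pics/{n}7z.png",cv2.resize(f[y0:y1,x0:x1],None,fx=4,fy=4,interpolation=cv2.INTER_CUBIC))
E
```

```text
6.9167 [503.92263081 216.38385223 175.81326709] [3.05096611e+00 6.72647950e-04 1.44774548e+00] 14.57604786450379 [ 0.51666003 -2.01922699 -2.41341538] [-0.15815347  0.04342509 -0.01909158]
```

View pics/side7z.png

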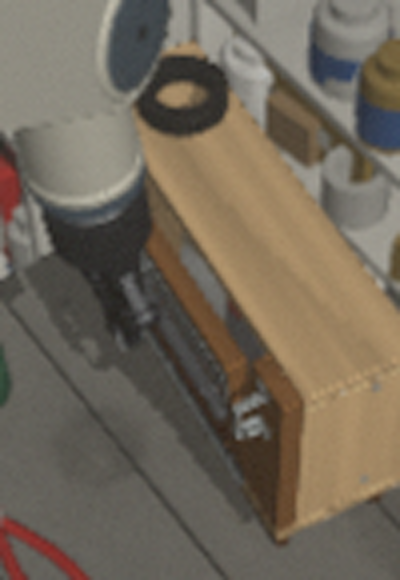

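The flap is following: its top edge is out, showing the dark cabinet inside, and the forces are about 3 N. I'll continue to roughly 0.33 rad.

Request:
arm_command --pt "0 -0.0026 0.0008 -0.02 0 0" --pt "0 -0.0026 0.0008 -0.02 0 0" --pt "0 -0.0026 0.0008 -0.02 0 0" --pt "0 -0.0026 0.0008 -0.02 0 0" --pt "0 -0.0026 0.0008 -0.02 0 0" --pt "0 -0.0026 0.0008 -0.02 0 0" --pt "0 -0.0026 0.0008 -0.02 0 0" --pt "0 -0.0026 0.0008 -0.02 0 0" --pt "0 -0.0026 0.0008 -0.02 0 0" --pt "0 -0.0026 0.0008 -0.02 0 0" --pt "0 -0.0026 0.0008 -0.02 0 0" --pt "0 -0.0013 0.0004 -0.01 0 0" --pt "0 0 0 0 0 0" --pt "0 0 0 0 0 0" --pt "0 0 0 0 0 0" --pt "0 0 0 0 0 0"

```text
clock: 8.3
eef_pos: [478.4, 219.7, 161.4]
tcp_rot: [2.822, 0.0, 1.447]
contact_force: [-2.2, -0.9, -1.4]
opening: 0.173
```

```bash
python3 - <<'E'
from h import *
from rig import r
s=r.sense(); print(s["clock"],s["eef_pos"],s["tcp_rot"],s["opening"]*85.4,s["contact_force"],s["wrist_torque"],s["qvel"].round(4))
for n,(x0,y0,x1,y1) in (("side",(200,80,310,225)),("top",(110,90,290,210))):
    f=r.grab_frame(n)["image"]; cv2.imwrite(f"pics/{n}8.png",f)
    cv2.imwrite(f"pics/{n}8z.png",cv2.resize(f[y0:y1,x0:x1],None,fx=4,fy=4,interpolation=cv2.INTER_CUBIC))
E
```

```text
8.3 [478.3662043  219.74412016 161.3772967 ] [2.82197267e+00 2.12916573e-04 1.44666825e+00] 14.738744352568228 [-2.19890531 -0.92811934 -1.3755069 ] [-0.14017996  0.43041237  0.01145596] [-0.0019  0.0006 -0.0012 -0.0014 -0.0022  0.0022]
```

View pics/side8z.png

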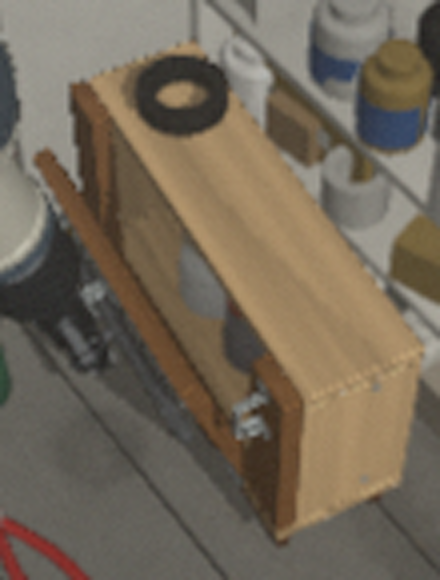

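View pics/top8z.png

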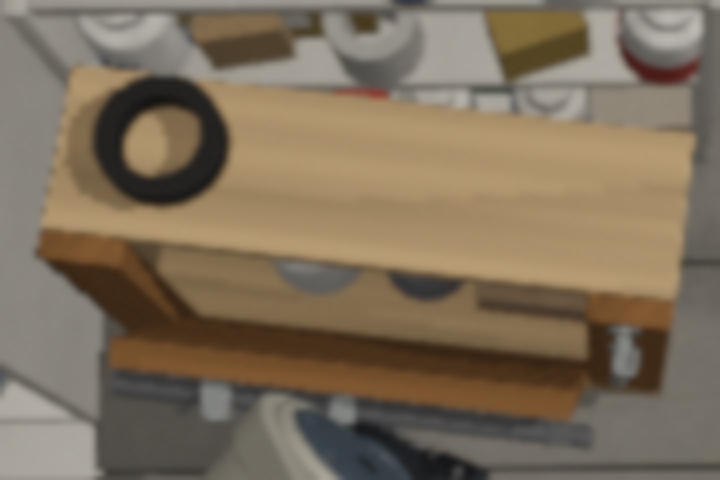

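```bash
python3 - <<'E'
from h import *
c=np.array([619,231]);yaw=-.123
ex=np.array([np.cos(yaw),np.sin(yaw)]);ey=np.array([-ex[1],ex[0]])
for n,px in (("top",(110+112.5/4-.5,90+368.5/4-.5)),("top",(110+575.5/4-.5,90+418/4-.5)),("side",(200+37/4-.5,80+158/4-.5))):
    for z in (220,):
        w=plane(n,px,z)[:2]-c; print(n,z,(w@ex).round(1),(w@ey).round(1),"out",(-60-w@ex).round(1))
a=cv2.imread("pics/top0.png").astype(int);b=cv2.imread("pics/top8.png").astype(int)
for nm,(x0,y0,x1,y1) in dict(jar=(345,190,385,225),pliers=(185,235,262,265),oil=(145,215,185,255),roll=(130,105,172,145)).items():
    print(nm,abs(a-b)[y0:y1,x0:x1].mean().round(2))
E
```

```text
top 220 -116.0 133.4 out 56.0
top 220 -114.7 -133.7 out 54.7
side 220 -109.1 132.0 out 49.1
jar 0.32
pliers 14.12
oil 30.21
roll 0.42
```

The top edge stands about 55 mm out (about 0.31 rad, against a tool tilt of 0.32), and the flap corners land at y = ±133, as the 268 mm width requires. The pixel difference near the pliers and oil can could just be the arm in the way, so I'll check.

```bash
python3 - <<'E'
from h import *
a=cv2.imread("pics/top0.png")[170:275,120:300];b=cv2.imread("pics/top8.png")[170:275,120:300]
c=cv2.imread("pics/side0.png")[150:250,150:260];d=cv2.imread("pics/side8.png")[150:250,150:260]
z=lambda i:cv2.resize(i,(390,260))
cv2.imwrite("pics/cmp8.png",np.vstack([np.hstack([z(a),z(b)]),np.hstack([z(c),z(d)])]))
E
```

```text
(no output)
```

View pics/cmp8.png

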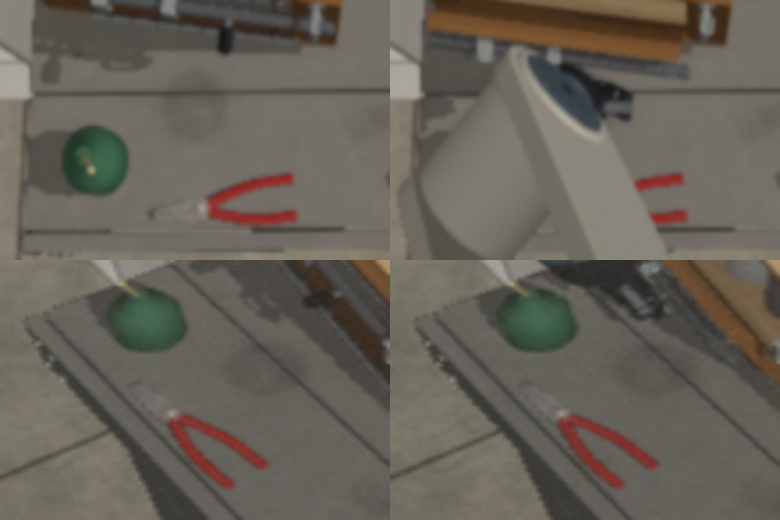

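The pliers and oil can are where they were; the arm was only blocking the top view. The flap is still and the knob still gripped, so I'm handing in.

```bash
python3 - <<'E'
from rig import r
s=r.sense(); print(s["clock"],s["eef_pos"],s["opening"]*85.4,s["contact_force"],s["qvel"].round(4))
print(r.sign_off())
E
```

```text
8.4 [478.39796871 219.73233532 161.3582285 ] 15.092839012683218 [-0.80466001 -0.61030782 -1.66430467] [-0.0017  0.0003  0.0016 -0.002  -0.0005  0.0001]
the job is handed in; nothing more can be done
None
```

I lifted the bolt about 6 mm by its knob, drew it about 34.5 mm out of the keeper while keeping it lifted, and swung the flap down. I handed the job in at 8.4 s with the gripper still holding the knob. The sign-off gave no verdict.

**Flap and bolt**
- **Flap:** its top edge stands about 55 mm out in the top view, which is 0.31 rad. The side view read 49 mm, about 0.28 rad, and the tool's tilt was 0.32 rad. All three are inside the allowed range.
- **Bolt:** the keeper loop looked empty in the side view after the draw. The bolt should stand at about 34 to 37 mm drawn, counting the 0 to 3 mm it had at the start. I worked that out from the tool's travel, since the bolt's own position can't be read.
- **Forces:** the wrist force read about 4 N or less at every check, and about 2 N at the end. The fingers were stopped at 15 mm on the 16 mm knob, and the arm was still.

**Other things:** the pliers, jar, oil can and tape roll looked unmoved. The top-view comparison showed a difference at the pliers and oil can, but that was the arm covering them; the side view shows both in place.

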